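# Turn a nested bathroom tote end for end so that it stacks

## Robot

A 7-joint arm with a two-finger parallel gripper is mounted at the origin on the work surface. World frame = base frame: x ahead of the robot, y to its left, z up, the work surface at z = 0. Lengths are in mm, angles in rad, forces in N, time in s.
With the tool pointing down it reaches from about 350 to 900 mm from the base axis. Payload 19.9 kg.
Tool frame: the origin (TCP) lies on the centre line of the jaws, within the pads' length; the fingertips stand 17 mm ahead of it and the grasp point (between the pads) lies 2 mm behind it; z points along the fingers, y is the line along which they close (so a half turn about z gives the same grasp; the last joint's range is limited). The gripper opens to 85 mm and grips with 20 to 120 N. Pads are 22 mm wide; open, the fingers measure 114 mm over their backs; the gripper's body (76 mm by 85 mm) begins 54 mm behind the grasp point. The pads swing forward as they close: fully open they stand 13 mm farther back than shut.
Start: joints at [-1.357, 0.417, -0.01, 1.614, 0.005, 1.111, -0.053], TCP at [158.127, 604.648, 248.26] pointing down, gripper open.
Joint ranges: [-2.81, 2.81], [-0.39, 2.02], [-1.27, 1.25], [0.06, 2.57], [-1.19, 4.33], [0.19, 2], [-2.82, 2.82]. Speed limits (rad/s): [1.89, 1.89, 2.39, 2.39, 3.01, 3.01, 3.01].

## Interface

Orientations are given as a unit quaternion [w, x, y, z].
In Python, from cell import telemetry, optics, workorder gives the robot as it stands. The module is installed in compiled form; this text tells all that it offers.
- The arm moves only by the tool jog_arm, never from a script. Its argument "steps" is a list that holds one entry, the list of rows, each a list of 5 numbers: the shift along the tool's x, y, z normalised to -1 to 1, where 1 is 40 mm, then the turn about the tool's z normalised to -1 to 1, where 1 is 8 degrees, then the opening, from 0 (shut) to 1 (fully open). A call has 1 to 5 rows; each row shifts and turns the commanded pose from where the row before left it, along the tool's axes as they then stand; what a row does not reach is not made up. A row lasts 1/10 s, in which the tool goes at most 50 mm and 8.59 degrees, less where a joint would pass 70% of its speed; a pose out of reach is approached as far as the arm can. A call with a number of a shift or a turn outside -1 to 1 is refused whole. A call with a gripper value outside its range is refused whole. The fingers move at their own pace and stop on an object; "force" is the grip in N (left out, the last holds). Time passes only in rows, so rows that do not move let the fingers close. It gives the time, the measured TCP pose, the force, the opening and the grip force at its end, in the units of the state.
- telemetry.read_state(): the state, without advancing time (a new reading comes with each control period).
- optics.read_camera(name): name is "side" or "top"; returns the picture (400x640x3 uint8, red, green, blue); there is no depth.
- optics.get_calibration(name): a dict with "fx", "fy", "cx", "cy" (pixels), "k1" (the pictures are not rectified: a ray, as slopes to the right and down, at radius r is drawn at 1 + k1 r^2 times it, then the intrinsics apply), "world_from_camera" (4x4, takes a point from camera to world coordinates). Camera axes: x right, y up, looking along -z (the intrinsics and any distortion apply to the point x, -y, -z); pixel columns grow to the right and rows downward; lengths in mm; the calibration is good to about 2 mm. A picture is of the moment at which its call begins. get_calibration takes no time and is no camera call.
- workorder.job_done(): hands the job in; it is judged then, once.
The state is a dict: "t": time; "joint_pos": joint angles; "dq": joint speeds; "effort": joint torques, N m; "eef_pos": TCP position; "tool_rot": TCP orientation; "ft_force": force on the tool from outside, world axes, zero at the start; "wrist_torque": the same for the moment, N m; "finger_gap": opening from 0.0 (shut) to 1.0 (fully open); "grip_force": force on a finger pad.
Only numpy, scipy, OpenCV 4.12 (cv2) and the standard library are available. Lean on these libraries where they do the work, as an engineer would, in place of code of your own. Each camera call takes 0.05 s, during which the arm holds its last target. There are 200 camera calls.

## Task

The two grey stack-nest totes on the corner shelf are nested one in the other, under the grab bar. Take the upper tote out by the handle nearest you, set it down upright on the bare counter and let go, then take it again by its other handle and put it back on the lower tote turned end for end, squarely in line, so that its feet stand level on the lower rim instead of dropping into the slots. Do not push the lower tote, the denture case, the soap dish, the pill organiser or the toothbrush cup's turntable out of place.

Things in the scene. Friction and masses are not known exactly. Their poses are not given: they have to be found in the camera images.
- tote_top: Upper of two alike grey plastic stack-nest totes, open on top: 110 x 86 mm at the bottom, sloping out to 136 x 112 mm at the rim, 70 mm high, 196 mm long over its handles, 110 to 210 g. Origin: centre of underside, z up, x along its length. At the start nested in tote_low the same way round, origin 34 mm above tote_low's, play 2 mm; its underside clears the lower rim after rising 36 mm.
- tote_low: Lower tote, same shape and frame, loose on the shelf, 450 g with a bar of soap in it; its x points away from the robot within 0.3 rad. It stays put. With tote_top turned end for end on it, the upper feet land on this rim: the upper origin is then 62 mm above this one's and the upper bottom reaches 8 mm into this mouth with about 8 mm play all round.
- handle_a (a point): Grip point of the solid handle block at tote_top's -x end: at x -84.5, y 0, z 60 mm of the tote. The block sticks out of the rim from x -68 to -98 mm, is 30 mm wide (y) and 20 mm high (z), its top level with the rim. Nearest the robot at the start. Its free sides face +-y, 30 mm apart. While nested, the lower tote's like handle lies 14 mm below its underside.
- handle_b (a point): Grip point of the like handle block at tote_top's +x end (x +84.5, y 0, z 60 mm of the tote); at the start on the far side, behind the bar.
- foot (a point): Centre of one of tote_top's four foot lugs, at x +39, y +52, z 14 mm of the tote. The others are at x -13 mm and at -y. Each is 14 mm long (x), 12 mm high (underside at z 8 mm) and sticks out sideways to y +-62 mm. They lie nearer the +x end, so a half turn shifts them off the slots.
- slot (a point): Middle of the floor of one of tote_low's four slots, at x +39, y +49, z 42 mm of the tote; the others at x -13 mm and at -y. Slots are cuts in the long walls, 20 mm wide, open at the rim; both totes have them right above their feet. Nested feet stand on these slot floors.
- shelf: Fixed triangular white acrylic corner shelf, top 30 mm above the counter. Origin on the counter (height 0) about under the totes; z up, x from the front edge to the back corner. Front edge at x -80 mm, from y -240 to +240 mm; back corner at x +190 mm. The counter before the front edge is bare for some 200 mm.
- bar_mid (a point): Middle of the fixed steel grab bar, 28 mm thick, along the shelf's y at x +60 mm, centre 220 mm (underside 206 mm) above the counter, on posts at y +-200 mm. A tote passes under it only low; a gripper holding a tote's handle fits only in front of it.
- denture_case: Pink plastic denture case, 77 x 64 x 38 mm, loose on the shelf beside the totes; origin at the centre of its underside. Leave it there.
- soap_dish: White ceramic soap dish with soap, 95 x 70 x 28 mm, loose on the shelf beside the totes; origin at the centre of its underside. Leave it there.
- pill_organiser: Blue pill organiser with seven snap lids, 50 x 170 x 27 mm, loose on the counter to the robot's left; origin at the centre of its underside. Leave it there.
- turntable_edge (a point): Point on the rim of a small round turntable, 156 mm across and 22 mm high, that turns freely and carries a green toothbrush cup in its middle (115 mm high, brushes to about 165 mm), on the counter to the robot's right. Leave it as it is.
Not all that is in view belongs to the job. Leave any orange or yellow look-alike of the tote_top alone.

How it is judged (in metres and radians):
On the way, in this order (a step that is already met when the one before it is completed fails the run):
1. the upper tote stands upright on the counter, let go and still (height (world z) of tote_top below 0.008 m and angle between tote_top's own z axis and vertical below 0.06 rad and contact force between the fingers and tote_top below 0.1 N and linear speed of tote_top below 0.03 m/s), for 0.2 s.
2. it has been lifted again by its other handle (b) (height (world z) of tote_top above 0.02 m and horizontal distance between the grasp point and handle_b below 0.035 m and contact force between the fingers and tote_top above 0.5 N), for 0.2 s.
At the end, for the whole second after the job is handed in: Upper tote turned end for end, level (0.04 rad) on the lower rim: origin 57 to 67 mm above the lower one's, within 10 mm sideways, in line within 0.12 rad, handle b at the lower's -x end, still; lower tote level and within 30 mm of its start (horizontal distance between tote_top and tote_low below 0.01 m and z of tote_top in the frame of tote_low between 0.057 and 0.067 m and x of handle_b in the frame of tote_low below -0.07 m and angle between the x axis of tote_top and the x axis of tote_low, either way round below 0.12 rad and angle between each of tote_top, tote_low's own z axis and vertical below 0.04 rad and linear speed of tote_top below 0.02 m/s and distance of tote_low from where it was at the start of the episode below 0.03 m); the robot touches nothing.
It fails at once if the lower tote is pushed more than 30 mm or tipped (distance of tote_low from where it was at the start of the episode above 0.03 m or angle between tote_low's own z axis and vertical above 0.3 rad).
It fails at once if the denture case, soap dish or pill organiser is moved more than 30 mm (distance of any of denture_case, soap_dish, pill_organiser from where it was at the start of the episode above 0.03 m).
It fails at once if the turntable's edge is moved more than 30 mm (distance of turntable_edge from where it was at the start of the episode above 0.03 m).
It also fails if it takes over 58 s, if anything falls off the work surface, if the arm or the gripper's body presses on something with over 40 N, if the wrist force passes 120 N, or if a joint passes its speed limit or range.

## Working session

There is one attempt and no reset: what is moved stays moved. The work goes in short steps, Python scripts to look and compute and a tool call to move; the robot and the scene stay as the last step left them, time stands still between calls to the robot, and variables do not carry over. Pictures are saved under pics/ and viewed, at most 10 in all, crops included, and the job is handed in when it is done.

Besides the shell and the picture viewer there is one more tool, called after "Emit:" as name(argument=value, ...) on one line, values as JSON. jog_arm: Moves the arm, as the interface text tells. Scaled input: -1 to 1 covers 40 mm each way for a shift and 8 degrees each way for a turn. Its arguments: {"type":"object","properties":{"steps":{"type":"array","items":{"type":"array","items":{"type":"array","items":{"type":"number","minimum":-1,"maximum":1}}}},"force":{"type":"number"}},"required":["steps"]}

```bash
mkdir -p pics; cat > h.py <<'E'
import numpy as np, cv2
from cell import telemetry, optics, workorder
def ray(name,u,v):
    c=optics.get_calibration(name); M=np.array(c["world_from_camera"])
    xd=np.array([(u-c["cx"])/c["fx"],(v-c["cy"])/c["fy"]]); x=xd.copy()
    for _ in range(20): x=xd/(1+c["k1"]*(x@x))
    return M[:3,3], M[:3,:3]@np.array([x[0],-x[1],-1.0])
def onz(name,u,v,z):
    o,d=ray(name,u,v); return o+d*(z-o[2])/d[2]
def proj(name,p):
    c=optics.get_calibration(name); M=np.array(c["world_from_camera"])
    q=M[:3,:3].T@(np.array(p,float)-M[:3,3]); x=np.array([q[0],-q[1]])/-q[2]
    x=x*(1+c["k1"]*(x@x)); return np.array([x[0]*c["fx"]+c["cx"],x[1]*c["fy"]+c["cy"]])
def shot(name,fn=None):
    im=cv2.cvtColor(np.array(optics.read_camera(name)),cv2.COLOR_RGB2BGR)
    if fn: cv2.imwrite("pics/"+fn,im)
    return im
def tri(u1,u2):
    o1,d1=ray("top",*u1); o2,d2=ray("side",*u2)
    A=np.stack([d1,-d2],1); s=np.linalg.lstsq(A,o2-o1,rcond=None)[0]
    a=o1+d1*s[0]; b=o2+d2*s[1]; return (a+b)/2,np.linalg.norm(a-b)
E
python3 - <<'E'
from h import *
np.set_printoptions(precision=3,suppress=True)
a=shot("top","t0.png"); b=shot("side","s0.png")
for n in("top","side"):
    c=optics.get_calibration(n); print(c["fx"],c["k1"],np.array(c["world_from_camera"]))
print(telemetry.read_state())
E
```

```text
385.36368809320254 -0.0792069954983449 [[  -0.022    0.994   -0.103  416.792]
 [  -1.      -0.019    0.021    6.532]
 [   0.019    0.103    0.994 1223.675]
 [   0.       0.       0.       1.   ]]
432.81845486076753 -0.08532748166573843 [[   0.993    0.067   -0.096  397.649]
 [  -0.117    0.607   -0.786 -958.775]
 [   0.006    0.792    0.61   896.611]
 [   0.       0.       0.       1.   ]]
{'t': 0.1, 'joint_pos': array([-1.356,  0.418, -0.01 ,  1.614,  0.005,  1.111, -0.053]), 'dq': array([ 0.002, -0.001,  0.001, -0.001,  0.   ,  0.   , -0.001]), 'effort': array([  0.002, -86.584,   0.68 , -43.563,   0.019,   0.005,  -0.   ]), 'eef_pos': array([158.077, 604.367, 247.725]), 'tool_rot': array([-0.   ,  0.128,  0.992, -0.001]), 'ft_force': array([-0.529, -0.219,  0.672]), 'wrist_torque': array([ 0.006,  0.017, -0.009]), 'grip_force': 0.0, 'finger_gap': 0.9984724306741808}
```

View pics/t0.png

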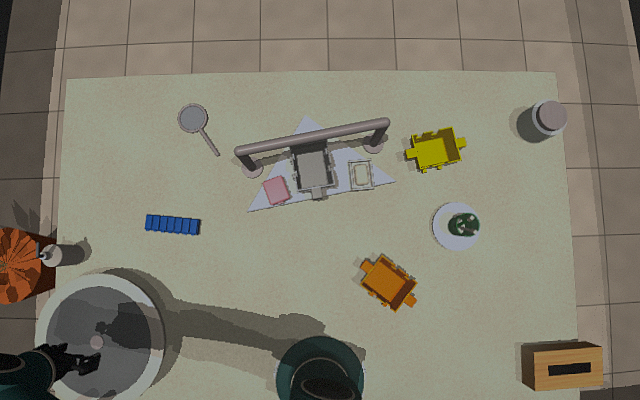

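View pics/s0.png

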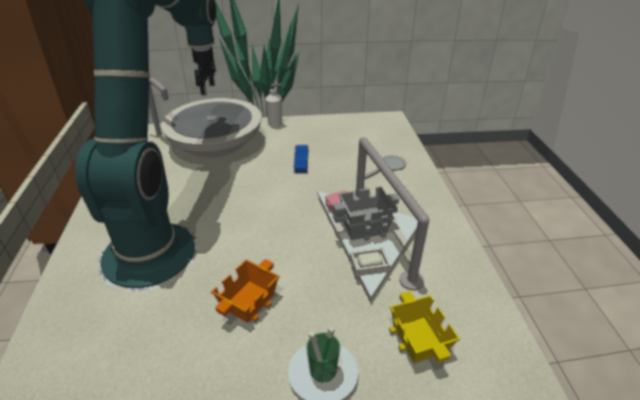

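The top view shows the grey totes under the bar at about (313,172), with the handle nearest the robot at about (317,197). Pink case (276,190), dish (361,175), pills (172,224), turntable (457,226). The three tote-like candidates are grey (313,172), yellow (435,149) and orange (388,282). Grey fits: it is on the shelf, under the bar and nested. I'll confirm with one enlarged crop.

```bash
python3 - <<'E'
from h import *
a=cv2.imread("pics/t0.png")[105:220,235:405]; b=cv2.imread("pics/s0.png")[130:310,310:440]
A=cv2.resize(a,None,fx=4.6,fy=4.6,interpolation=cv2.INTER_CUBIC)
cv2.imwrite("pics/c0.png",A)
E
```

```text
(no output)
```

View pics/c0.png

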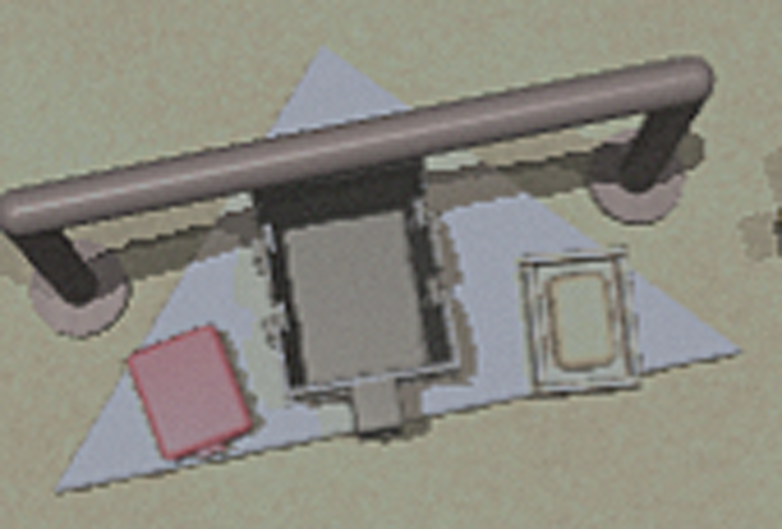

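```bash
python3 - <<'E'
from h import *
np.set_printoptions(precision=1,suppress=True)
f=lambda x,y,z: onz("top",(x+.5)/4.6-.5+235,(y+.5)/4.6-.5+105,z)
L=f(57,492,30);R=f(740,350,30); print("shelf",L,R,np.linalg.norm(L-R),np.arctan2((R-L)[0],(L-R)[1]))
A=f(288,390,134);B=f(461,368,134);print("rim near",A,B,np.linalg.norm(A-B),(A+B)/2)
C=f(350,379,134);D=f(398,374,134);E=f(357,434,134);F=f(402,428,134)
print("handle",C,D,E,F)
print("rim sides",f(258,200,134),f(425,170,134))
# bottom inner floor, z~68
for p in((288,232),(408,212),(303,384),(425,365)):print(f(*p,68))
for n,p in dict(pinkTL=(130,355),pTR=(210,325),pBR=(252,430),pBL=(172,458)).items():print(n,f(*p,68))
for p in((520,255),(628,250),(640,385),(530,390)):print("dish",f(*p,58))
print("bar",f(12,210,220),f(700,75,220))
hsv=cv2.cvtColor(cv2.imread("pics/t0.png"),cv2.COLOR_BGR2HSV)
m=cv2.inRange(hsv,(105,120,60),(130,255,255));m[:, :130]=0
ys,xs=np.nonzero(m);print("pill",onz("top",xs.min(),ys.min(),27),onz("top",xs.max(),ys.max(),27))
print("tt",onz("top",457,226,22))
print("orange",onz("top",355,258,60),onz("top",417,305,60))
E
```

```text
shelf [525.3 215.3  30. ] [ 613.8 -251.8   30. ] 475.4569846506431 0.1873242021313785
rim near [576.5  53.7 134. ] [588.3 -54.  134. ] 108.36488525223305 [582.4  -0.1 134. ]
handle [582.7  15.1 134. ] [585.3 -14.7 134. ] [548.2  11.4 134. ] [551.4 -16.5 134. ]
rim sides [697.5  70.9 134. ] [715.  -34.5 134. ]
[692.3  55.1  68. ]
[704.5 -25.   68. ]
[590.   46.7  68. ]
[601.2 -34.   68. ]
pinkTL [611.5 160.4  68. ]
pTR [630.6 107.5  68. ]
pBR [560.2  80.6  68. ]
pBL [542.7 133.2  68. ]
dish [676.3 -99.8  58. ]
dish [ 678.6 -172.8   58. ]
dish [ 586.7 -177.5   58. ]
dish [ 584.7 -103.8   58. ]
bar [672.3 208.3 220. ] [ 746.7 -194.4  220. ]
pill [520.8 538.5  27. ] [458.5 369.   27. ]
tt [ 466.7 -445.    22. ]
orange [ 376.1 -113.3   60. ] [ 230.9 -296.1   60. ]
```

Emit:
jog_arm(steps=[[[0,0,0,-0.66,1],[0,0,0,-0.66,1],[0,0,0,-0.66,1],[0,0,0,-0.66,1],[0,0,0,0,1]]], force=60)

```text
t: 0.6
eef_pos: [158.2, 604.5, 247.9]
tool_rot: [-0.0, -0.057, 0.998, -0.0]
ft_force: [0.8, -0.7, -0.5]
finger_gap: 1.002
grip_force: 0.0
```

Emit:
jog_arm(steps=[[[-0.4,-0.8,0,0,1],[-0.4,-0.8,0,0,1],[-0.4,-0.8,0,0,1],[-0.4,-0.8,0,0,1],[-0.4,-0.8,0,0,1]]])

```text
t: 1.1
eef_pos: [256.2, 453.3, 248.2]
tool_rot: [-0.0, -0.055, 0.999, -0.0]
ft_force: [0.7, 0.1, -0.3]
finger_gap: 1.002
grip_force: 0.0
```

Emit:
jog_arm(steps=[[[-0.4,-0.8,0,0,1],[-0.4,-0.8,0,0,1],[-0.4,-0.8,0,0,1],[-0.4,-0.8,0,0,1],[-0.4,-0.8,0,0,1]]])

```text
t: 1.6
eef_pos: [353.7, 303.3, 248.3]
tool_rot: [-0.0, -0.055, 0.999, 0.0]
ft_force: [-0.1, -0.5, 0.2]
finger_gap: 0.998
grip_force: 0.0
```

Emit:
jog_arm(steps=[[[-0.44,-0.8,0,0,1],[-0.44,-0.8,0,0,1],[-0.44,-0.8,0,0,1],[-0.44,-0.8,0,0,1],[-0.44,-0.8,0,0,1]]])

```text
t: 2.1
eef_pos: [459.2, 154.3, 248.4]
tool_rot: [0.0, -0.055, 0.998, 0.0]
ft_force: [0.4, 0.6, -0.4]
finger_gap: 0.999
grip_force: 0.0
```

Emit:
jog_arm(steps=[[[-0.44,-0.8,0,0,1],[-0.44,-0.8,0,0,1],[-0.44,-0.8,0,0,1],[-0.3,-0.6,0,0,1],[0,0,0.5,0,1]]])

```text
t: 2.6
eef_pos: [538.9, 40.1, 229.8]
tool_rot: [0.002, -0.052, 0.999, -0.0]
ft_force: [-0.3, 1.0, -0.4]
finger_gap: 0.998
grip_force: 0.0
```

```bash
python3 - <<'E'
from h import *
s=telemetry.read_state();print(s["eef_pos"],s["tool_rot"],s["joint_pos"])
a=shot("top");b=shot("side")
A=cv2.resize(a[110:230,260:380],None,fx=4,fy=4,interpolation=cv2.INTER_CUBIC)
u,v=map(int,proj("side",(575,0,120)));print(u,v)
B=cv2.resize(b[v-70:v+50,u-40:u+40],None,fx=4,fy=4,interpolation=cv2.INTER_CUBIC)
cv2.imwrite("pics/c1.png",np.hstack([A,B]))
E
```

```text
[538.91418078  40.12798012 229.80975131] [ 1.97034571e-03 -5.24358263e-02  9.98622261e-01 -4.25657382e-04] [-0.41600277  0.29406909  0.34083579  1.85748601 -0.11384242  1.00508869
  1.64779191]
341 208
```

View pics/c1.png

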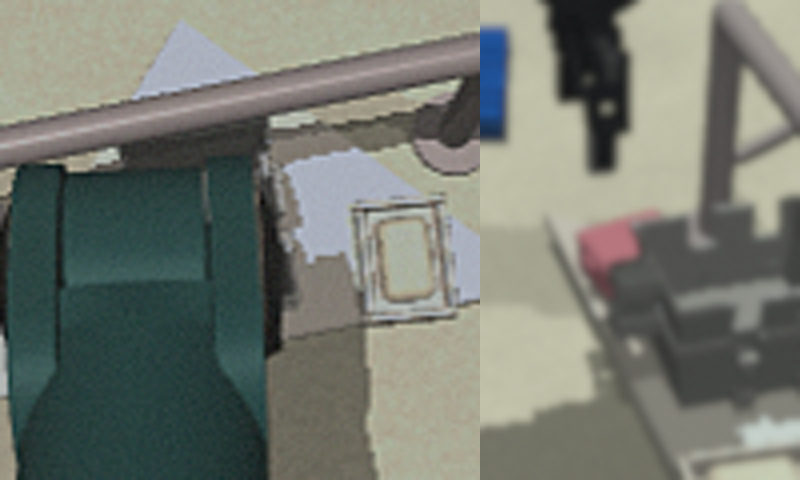

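Top view: the arm hides the near part of the totes. The side view shows the upper handle a at about side pixel (336,208), clear of the gripper. I'll check it against the prediction.

```bash
cat >> h.py <<'E'
def plan(target,state=None):
    from scipy.spatial.transform import Rotation as Ro
    s=telemetry.read_state(); q=s["tool_rot"]; R=Ro.from_quat([q[1],q[2],q[3],q[0]]).as_matrix()
    print("tool-frame mm/40:",np.round(R.T@(np.array(target)-s["eef_pos"])/40,2),"y-yaw",round(np.degrees(np.arctan2(R[1,1],R[0,1])),1))
E
python3 - <<'E'
from h import *
c,s_=np.cos(.11),np.sin(.11)
for x,y,z in((-98,15,134),(-98,-15,134),(-98,-15,114),(-68,-15,134),(-68,56,134),(-68,-56,134)):
    print((x,y,z),np.round(proj("side",(649+c*x-s_*y,7.8+s_*x+c*y,z)),1),np.round(proj("top",(649+c*x-s_*y,7.8+s_*x+c*y,z)),1))
plan((565,-1.5,145))
b=shot("side")
cv2.imwrite("pics/c2.png",cv2.resize(b[175:255,310:400],None,fx=7,fy=7,interpolation=cv2.INTER_CUBIC))
E
```

```text
(-98, 15, 134) [332.4 202.6] [312.  198.4]
(-98, -15, 134) [335. 209.] [322.5 197. ]
(-98, -15, 114) [334.8 214.5] [322.3 197.9]
(-68, -15, 134) [345.3 207.5] [321.1 186.7]
(-68, 56, 134) [338.8 193. ] [296.4 189.8]
(-68, -56, 134) [349.2 216.6] [335.3 184.9]
tool-frame mm/40: [-0.62 -1.18  2.03] y-yaw 96.2
```

View pics/c2.png

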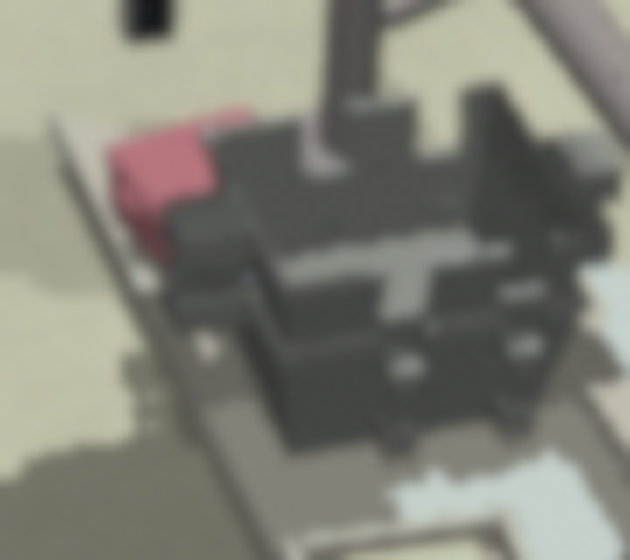

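The side crop shows the handle and the near rim corner (349,216), which match the prediction within about 1–2 px. I'll grasp now.

Emit:
jog_arm(steps=[[[-0.31,-0.6,0,0,1],[-0.31,-0.6,0,0,1],[0,0,0.7,0,1],[0,0,0.7,0,1],[0,0,0,0,1]]])

```text
t: 3.25
eef_pos: [565.0, -0.4, 170.3]
tool_rot: [-0.002, -0.056, 0.998, -0.0]
ft_force: [-0.1, 1.5, 0.2]
finger_gap: 1.0
grip_force: 0.0
```

```bash
python3 - <<'E'
from h import *
plan((565,-1.5,122))
E
```

```text
tool-frame mm/40: [-0.   -0.03  1.21] y-yaw 96.5
```

Emit:
jog_arm(steps=[[[0,-0.02,0.5,0,1],[0,0,0.5,0,0.8],[0,0,0.2,0,0.7],[0,0,0,0,0.5],[0,0,0,0,0.4]]])

```text
t: 3.75
eef_pos: [567.2, -1.8, 125.7]
tool_rot: [0.001, -0.056, 0.998, 0.0]
ft_force: [0.5, 0.3, -0.5]
finger_gap: 0.402
grip_force: 0.0
```

Emit:
jog_arm(steps=[[[0,0,0,0,0.3],[0,0,0,0,0],[0,0,0,0,0],[0,0,0,0,0],[0,0,0,0,0]]], force=60)

```text
t: 4.25
eef_pos: [566.9, -2.0, 125.0]
tool_rot: [0.0, -0.056, 0.998, 0.0]
ft_force: [-3.2, 0.0, 7.9]
finger_gap: 0.345
grip_force: 59.7
```

Emit:
jog_arm(steps=[[[0,0,-0.2,0,0],[0,0,-0.25,0,0],[0,0,-0.25,0,0],[0,0,-0.25,0,0],[0,0,-0.25,0,0]]], force=80)

```text
t: 4.75
eef_pos: [566.7, -2.0, 173.4]
tool_rot: [0.0, -0.056, 0.998, -0.0]
ft_force: [0.9, 0.5, -1.9]
finger_gap: 0.335
grip_force: 78.3
```

Emit:
jog_arm(steps=[[[0,0,-0.06,0,0],[0,0,0,0,0]]])

```text
t: 4.95
eef_pos: [566.8, -2.0, 175.2]
tool_rot: [0.0, -0.056, 0.998, 0.0]
ft_force: [0.4, 0.8, -0.3]
finger_gap: 0.337
grip_force: 78.3
```

```bash
python3 - <<'E'
from h import *
s=telemetry.read_state();print(s["eef_pos"],s["wrist_torque"],s["ft_force"],s["finger_gap"])
b=shot("side")
cv2.imwrite("pics/c3.png",cv2.resize(b[145:265,300:420],None,fx=5,fy=5,interpolation=cv2.INTER_CUBIC))
E
```

```text
[566.765819    -1.95655323 175.18679712] [-0.02726516  0.05257841  0.04415937] [ 0.4371259   0.75671574 -0.27666868] 0.3369358224744073
```

View pics/c3.png

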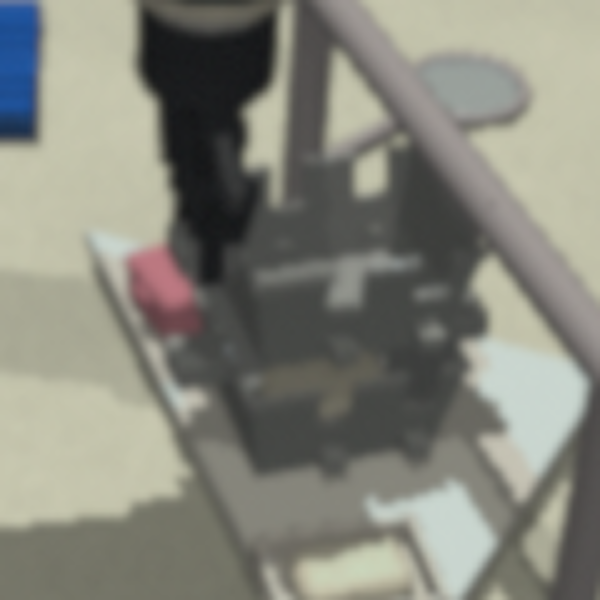

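The upper tote is off the lower one, held level, with its rim below the bar. I'll draw it back, then sideways, then turn it clockwise.

Emit:
jog_arm(steps=[[[0.3,0,0,0,0],[0.6,0,0,0,0],[0.8,0,0,0,0],[0.8,0,0,0,0],[0.5,0,0,0,0]]])

```text
t: 5.5
eef_pos: [444.3, -15.9, 174.1]
tool_rot: [-0.001, -0.056, 0.998, 0.0]
ft_force: [-0.1, 0.4, -0.1]
finger_gap: 0.339
grip_force: 78.4
```

Emit:
jog_arm(steps=[[[0,0.5,0,0,0],[0,0.9,0,0,0],[0,1,0,0,0],[0,0.9,0,0,0],[0,0.6,0,0,0]]])

```text
t: 6.0
eef_pos: [428.4, 141.5, 174.4]
tool_rot: [-0.0, -0.057, 0.998, 0.0]
ft_force: [0.5, -0.5, -1.1]
finger_gap: 0.332
grip_force: 78.6
```

Emit:
jog_arm(steps=[[[0,0,0,0.4,0],[0,0,0,0.8,0],[0,0,0,0.8,0],[0,0,0,0.8,0],[0,0,0,0.8,0]]])

```text
t: 6.5
eef_pos: [428.9, 139.0, 174.3]
tool_rot: [-0.0, 0.196, 0.981, -0.0]
ft_force: [-0.2, 0.0, -0.0]
finger_gap: 0.334
grip_force: 78.7
```

Emit:
jog_arm(steps=[[[0,0,0,0.8,0],[0,0,0,0.8,0],[0,0,0,0.8,0],[0,0,0,0.8,0],[0,0,0,0.8,0]]])

```text
t: 7.0
eef_pos: [428.9, 139.0, 174.3]
tool_rot: [-0.0, 0.459, 0.889, -0.0]
ft_force: [0.2, -0.1, -1.1]
finger_gap: 0.337
grip_force: 78.7
```

Emit:
jog_arm(steps=[[[0,0,0,0.8,0],[0,0,0,0.8,0],[0,0,0,0.8,0],[0,0,0,0.8,0],[0,0,0,0.2,0]]])

```text
t: 7.5
eef_pos: [429.0, 139.2, 174.3]
tool_rot: [-0.0, 0.654, 0.756, -0.0]
ft_force: [-0.5, 0.3, -1.8]
finger_gap: 0.336
grip_force: 78.6
```

```bash
python3 - <<'E'
from h import *
plan((438,144,70))
s=telemetry.read_state();print(s["eef_pos"],s["joint_pos"],s["finger_gap"])
b=shot("side"); shot("top","t4.png")
cv2.imwrite("pics/c4.png",np.hstack([cv2.resize(b[100:300,180:380],None,fx=2,fy=2),cv2.resize(cv2.imread("pics/t4.png")[130:330,220:420],None,fx=2,fy=2)]))
E
```

```text
tool-frame mm/40: [0.09 0.24 2.61] y-yaw 8.3
[429.04067276 139.15898678 174.34136981] [-0.81478748  0.22075555  0.4866201   2.11512586 -0.13837028  0.83618867
 -0.10039774] 0.3361907633759491
```

View pics/c4.png

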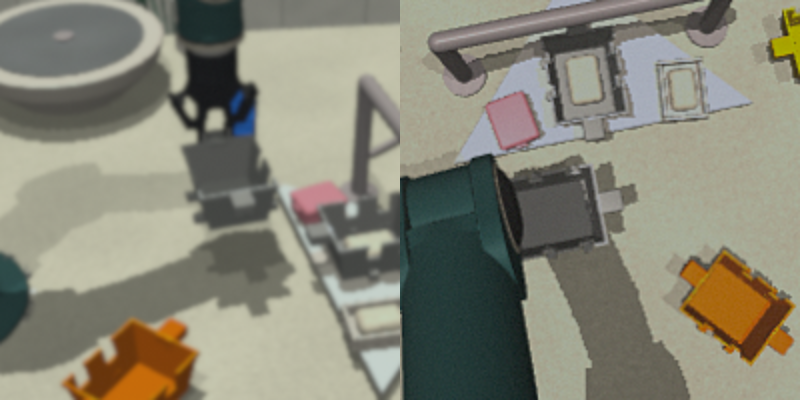

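The tote is held over the bare counter with handle b pointing right, at about (305,100 in the top crop half). The lower tote is clearly visible in t4. I'll lower it.

Emit:
jog_arm(steps=[[[0,0,0.4,0,0],[0,0,0.7,0,0],[0,0,0.7,0,0],[0,0,0.5,0,0],[0,0,0.2,0,0]]])

```text
t: 8.1
eef_pos: [428.8, 138.9, 73.1]
tool_rot: [-0.0, 0.652, 0.758, -0.001]
ft_force: [0.2, -0.4, -0.7]
finger_gap: 0.334
grip_force: 78.5
```

Emit:
jog_arm(steps=[[[0,0,0.1,0,0],[0,0,0.07,0,0],[0,0,0.05,0,0],[0,0,0.05,0,0],[0,0,0,0,0]]])

```text
t: 8.6
eef_pos: [429.9, 139.6, 64.1]
tool_rot: [0.0, 0.653, 0.757, 0.0]
ft_force: [-0.3, -0.4, -1.8]
finger_gap: 0.337
grip_force: 78.6
```

```bash
python3 - <<'E'
from h import *
s=telemetry.read_state();print(s["eef_pos"],s["wrist_torque"],s["ft_force"],s["finger_gap"])
a=cv2.imread("pics/t4.png")[105:215,250:400]
cv2.imwrite("pics/c5.png",cv2.resize(a,None,fx=5.3,fy=5.3,interpolation=cv2.INTER_CUBIC))
E
```

```text
[429.93221613 139.59623874  64.10374822] [ 0.160431    0.06279131 -0.00189904] [-0.31971228 -0.37167226 -1.76169165] 0.33690824258592916
```

View pics/c5.png

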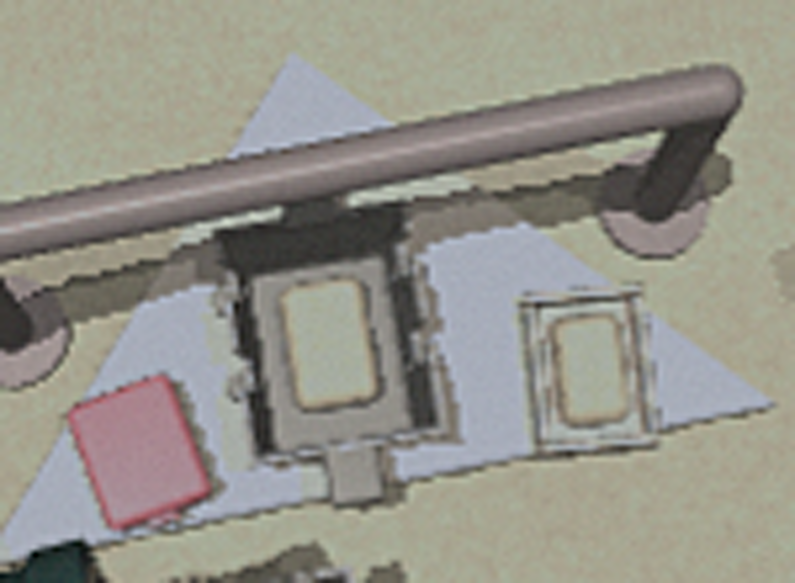

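The crop shows the lower tote with its soap: near rim corners (255,458) and (440,432), far rim corners (220,230) and (405,206), near handle centred at (355,475). The tote is about 3 mm above the counter. I'll finish lowering it and release.

```bash
python3 - <<'E'
from h import *
np.set_printoptions(precision=1,suppress=True)
f=lambda p,z: onz("top",(p[0]+.5)/5.3-.5+250,(p[1]+.5)/5.3-.5+105,z)
P=[f(p,100) for p in((255,459),(441,433),(405,206),(220,230))]
for p in P:print(p)
A,B,C,D=P
print("yaw",[np.arctan2(v[1],v[0]) for v in (C-B,D-A)],[np.arctan2(-v[0],v[1]) for v in(A-B,D-C)],"cen",(A+B+C+D)/4, np.linalg.norm(A-B),np.linalg.norm(C-B))
for p in((327,450),(382,442),(333,506),(383,499)):print("h",f(p,100))
E
```

```text
[576.1  53.8 100. ]
[588.8 -49.8 100. ]
[718.6 -32.7 100. ]
[706.5  71.7 100. ]
yaw [np.float64(0.13095195622510622), np.float64(0.13600272188962426)] [np.float64(0.1214031271623316), np.float64(0.1148637995355614)] cen [647.5  10.8 100. ] 104.38585585527213 130.92198609235305
h [580.4  13.8 100. ]
h [584.3 -16.9 100. ]
h [549.   11.1 100. ]
h [552.4 -16.7 100. ]
```

Emit:
jog_arm(steps=[[[0,0,0.04,0,0],[0,0,0.04,0,0],[0,0,0,0,0]]])

```text
t: 8.9
eef_pos: [430.0, 140.4, 61.5]
tool_rot: [-0.0, 0.653, 0.758, 0.001]
ft_force: [-9.0, 3.8, 28.2]
finger_gap: 0.337
grip_force: 82.0
```

Emit:
jog_arm(steps=[[[0,0,-0.02,0,0.4],[0,0,0,0,0.5],[0,0,0,0,0.8],[0,0,0,0,0.8],[0,0,0,0,0.8]]])

```text
t: 9.4
eef_pos: [429.8, 139.4, 61.4]
tool_rot: [0.0, 0.653, 0.757, -0.0]
ft_force: [0.5, 0.4, 0.2]
finger_gap: 0.796
grip_force: 0.0
```

Emit:
jog_arm(steps=[[[0,0,-0.4,0,0.8],[0,0,-0.8,0,0.8],[0,0,-0.8,0,0.8],[0,0,-0.5,0,0.8],[0.8,0,0,0,0.8]]])

```text
t: 9.9
eef_pos: [426.8, 169.2, 164.1]
tool_rot: [0.001, 0.655, 0.756, 0.002]
ft_force: [0.9, 0.8, -1.7]
finger_gap: 0.802
grip_force: 0.0
```

Emit:
jog_arm(steps=[[[1,0,0,0,0.8],[1,0,0,0,0.8],[1,0,0,0,0.8],[0,0,0,0,0.8]]])

```text
t: 10.3
eef_pos: [406.0, 294.7, 161.3]
tool_rot: [-0.0, 0.651, 0.759, 0.0]
ft_force: [0.2, -1.3, 0.4]
finger_gap: 0.797
grip_force: 0.0
```

```bash
python3 - <<'E'
from h import *
s=telemetry.read_state();print(s["eef_pos"],s["joint_pos"])
a=shot("top");b=shot("side")
A=cv2.resize(a[170:280,240:380],None,fx=5,fy=5,interpolation=cv2.INTER_CUBIC)
cv2.imwrite("pics/t6.png",a);cv2.imwrite("pics/s6.png",b);cv2.imwrite("pics/c6.png",A)
E
```

```text
[405.96442983 294.71387313 161.28888547] [-1.03348989  0.32681294  0.40782657  2.00921272 -0.17338588  0.83772099
 -0.37467004]
```

View pics/c6.png

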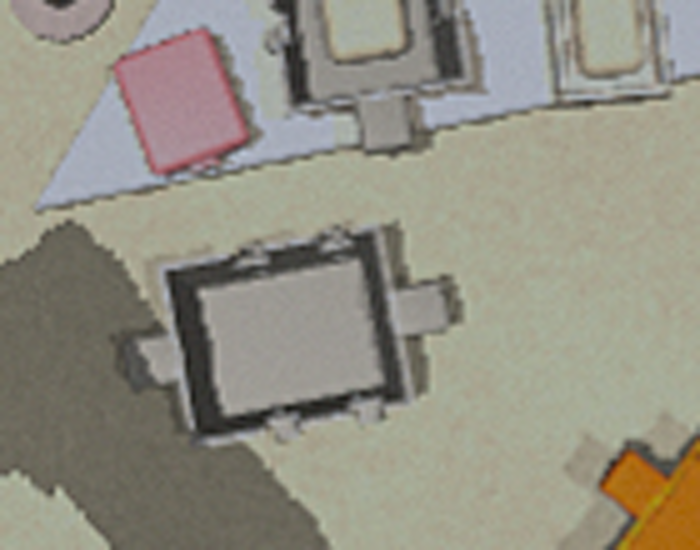

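The crop shows the tote upright on the counter: rim corners (165,268), (378,230), (410,398) and (198,440), handle b to the right, centred at about (422,308). The feet are nearer the right end, as they should be.

```bash
python3 - <<'E'
from h import *
np.set_printoptions(precision=1,suppress=True)
f=lambda p,z: onz("top",(p[0]+.5)/5-.5+240,(p[1]+.5)/5-.5+170,z)
A,B,C,D=[f(p,70) for p in((165,268),(378,230),(410,398),(198,440))]
print("yaw",[np.degrees(np.arctan2(v[1],v[0])) for v in (B-A,C-D)],[np.degrees(np.arctan2(-v[0],v[1])) for v in(B-C,A-D)],"cen",(A+B+C+D)/4, np.linalg.norm(A-B),np.linalg.norm(C-B))
H=[f(p,70) for p in((393,288),(400,335),(445,283),(453,327))];print(H,np.mean(H,0))
cen=((A+B+C+D)/4)[:2]
for yw in(-80,-82):
  y=np.radians(yw);hb=cen+84.5*np.array([np.cos(y),np.sin(y)]);print(hb);plan((*hb,160))
E
```

```text
yaw [np.float64(-80.99071418901924), np.float64(-80.02873905138428)] [np.float64(-80.38634403474903), np.float64(-79.74948991080113)] cen [444.5  58.8  70. ] 129.5350184694491 102.14943254341232
[array([470.5,  -4.6,  70. ]), array([442.3,  -8.2,  70. ]), array([472.8, -35.8,  70. ]), array([446.4, -39.9,  70. ])] [458.  -22.1  70. ]
[459.2 -24.4]
tool-frame mm/40: [-8.   0.1  0. ] y-yaw 8.6
[456.2 -24.9]
tool-frame mm/40: [-8.  0.  0.] y-yaw 8.6
```

Emit:
jog_arm(steps=[[[-0.7,0,0,-0.12,0.8],[-1,0,0,0,0.8],[-1,0,0,0,0.8],[-1,0,0,0,0.8],[-1,0,0,0,0.8]]])

```text
t: 10.9
eef_pos: [437.6, 101.6, 161.6]
tool_rot: [-0.0, 0.647, 0.762, 0.0]
ft_force: [-0.1, -0.3, -0.1]
finger_gap: 0.799
grip_force: 0.0
```

Emit:
jog_arm(steps=[[[-1,0,0,0,0.8],[-1,0,0,0,0.8],[-0.8,0,0,0,0.8],[-0.5,0,0,0,0.8],[0,0,0,0,0.8]]])

```text
t: 11.4
eef_pos: [459.1, -29.7, 161.7]
tool_rot: [0.0, 0.649, 0.761, -0.0]
ft_force: [0.5, 0.8, 0.8]
finger_gap: 0.803
grip_force: 0.0
```

```bash
python3 - <<'E'
from h import *
s=telemetry.read_state();print(s["eef_pos"],s["joint_pos"])
plan((458.5,-24,61))
E
```

```text
[459.0810831  -29.67274319 161.67059068] [-0.5047798   0.27095746  0.57560702  2.10838861 -0.20071619  0.81405697
  0.35141916]
tool-frame mm/40: [0.14 0.01 2.52] y-yaw 9.1
```

Emit:
jog_arm(steps=[[[0.14,0.01,0.5,0,0.8],[0,0,0.8,0,0.8],[0,0,0.7,0,0.8],[0,0,0.4,0,0.8],[0,0,0.14,0,0.6]]])

```text
t: 11.9
eef_pos: [457.7, -20.6, 58.6]
tool_rot: [-0.001, 0.647, 0.763, -0.001]
ft_force: [0.1, 0.2, 0.4]
finger_gap: 0.649
grip_force: 0.0
```

Emit:
jog_arm(steps=[[[0,0,0,0,0.4],[0,0,0,0,0],[0,0,0,0,0],[0,0,0,0,0],[0,0,0,0,0]]], force=80)

```text
t: 12.4
eef_pos: [459.3, -20.4, 60.7]
tool_rot: [0.0, 0.647, 0.763, 0.0]
ft_force: [-1.6, -1.6, 8.6]
finger_gap: 0.337
grip_force: 79.5
```

Emit:
jog_arm(steps=[[[0,0,-0.2,0,0],[0,0,-0.4,0,0],[0,0,-0.5,0,0],[0,0,-0.5,0,0],[0,0,-0.5,0,0]]])

```text
t: 12.9
eef_pos: [458.8, -20.4, 145.4]
tool_rot: [0.0, 0.647, 0.763, 0.0]
ft_force: [0.3, -0.1, -0.4]
finger_gap: 0.337
grip_force: 79.0
```

Emit:
jog_arm(steps=[[[0,0,-0.4,0,0],[0,0,-0.4,0.3,0],[0,0,0,0.8,0],[0,0,0,0.8,0],[0,0,0,0.8,0]]])

```text
t: 13.4
eef_pos: [458.8, -20.3, 176.7]
tool_rot: [0.0, 0.78, 0.626, 0.0]
ft_force: [-0.0, -0.1, -1.7]
finger_gap: 0.336
grip_force: 79.1
```

Emit:
jog_arm(steps=[[[0,0,0,0.8,0],[0,0,0,0.8,0],[0,0,0,0.8,0],[0,0,0,0.8,0],[0,0,0,0.8,0]]])

```text
t: 13.9
eef_pos: [458.8, -20.3, 176.5]
tool_rot: [-0.0, 0.922, 0.387, 0.0]
ft_force: [-0.1, -0.5, -1.2]
finger_gap: 0.332
grip_force: 79.1
```

Emit:
jog_arm(steps=[[[0,0,0,0.8,0],[0,0,0,0.8,0],[0,0,0,0.8,0],[0,0,0,0.8,0],[0,0,0,0.8,0]]])

```text
t: 14.4
eef_pos: [458.7, -20.2, 176.5]
tool_rot: [-0.0, 0.993, 0.118, 0.0]
ft_force: [0.4, -0.3, -0.7]
finger_gap: 0.331
grip_force: 79.1
```

Emit:
jog_arm(steps=[[[0,0,0,0.8,0],[0,0,0,0.06,0],[0,0,0,0,0]]])

```text
t: 14.7
eef_pos: [458.8, -20.2, 176.2]
tool_rot: [-0.0, 0.998, 0.062, 0.0]
ft_force: [0.1, 0.5, -1.7]
finger_gap: 0.339
grip_force: 79.0
```

```bash
python3 - <<'E'
from h import *
s=telemetry.read_state();print(s["eef_pos"],s["joint_pos"],s["finger_gap"])
plan((566.6,-.4,175))
a=shot("top","t7.png");b=shot("side","s7.png")
A=cv2.resize(a[120:240,250:370],None,fx=3.3,fy=3.3,interpolation=cv2.INTER_CUBIC)
B=cv2.resize(b[130:250,270:390],None,fx=3.3,fy=3.3,interpolation=cv2.INTER_CUBIC)
cv2.imwrite("pics/c7.png",np.hstack([A,B]))
E
```

```text
[458.79432908 -20.15151975 176.21370002] [-0.81396723  0.31643243  0.92611038  2.10483828 -0.33174449  0.87011582
 -1.14042625] 0.3390436639073301
tool-frame mm/40: [ 2.74 -0.16  0.03] y-yaw -82.9
```

View pics/c7.png

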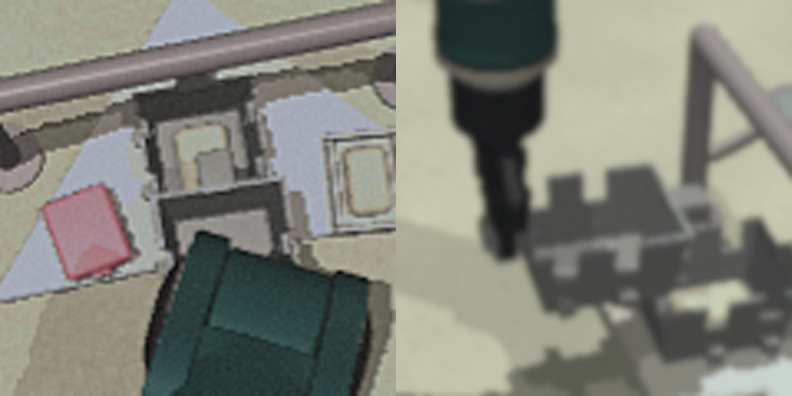

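The tote is held level, its far rim corners at crop (160,198) and (283,182) and its far handle at about (215,167), in line with the lower tote. I'll compute the offset.

```bash
python3 - <<'E'
from h import *
np.set_printoptions(precision=1,suppress=True)
f=lambda p,z: onz("top",(p[0]+.5)/3.3-.5+250,(p[1]+.5)/3.3-.5+120,z)
z=185.5
A,B=f((160,199),z),f((283,182),z);v=A-B;print(A,B,np.linalg.norm(v),np.degrees(np.arctan2(-v[0],v[1])),(A+B)/2)
H=[f(p,z) for p in((197,152),(231,149),(199,189),(234,186))];print(np.array(H),np.mean(H,0))
y=np.radians(6.9);e=np.array([458.8,-20.2])
for d in(68,82.5+68,82.5+84.5):print(e+(d if d>70 else 0)*np.array([np.cos(y),np.sin(y)]))
E
```

```text
[594.9  48.6 185.5] [607.3 -53.4 185.5] 102.78599513872497 6.923971529013773 [601.1  -2.4 185.5]
[[633.9  17.4 185.5]
 [635.9 -10.9 185.5]
 [602.7  16.3 185.5]
 [604.7 -12.7 185.5]] [619.3   2.5 185.5]
[458.8 -20.2]
[608.2  -2.1]
[624.6  -0.1]
```

Emit:
jog_arm(steps=[[[0.2,-0.17,0,0,0],[0.5,0,0,0,0],[0.6,0,0,0,0],[0.6,0,0,0,0],[0.5,0,0,0,0]]])

```text
t: 15.3
eef_pos: [554.9, -1.0, 175.6]
tool_rot: [-0.0, 0.998, 0.062, -0.0]
ft_force: [-0.4, 0.8, -0.8]
finger_gap: 0.333
grip_force: 79.0
```

Emit:
jog_arm(steps=[[[0.3,0,0,0,0],[0.1,0,0,0,0],[0,0,0,0,0]]])

```text
t: 15.6
eef_pos: [569.1, -0.1, 175.7]
tool_rot: [0.0, 0.998, 0.061, -0.0]
ft_force: [-0.4, 1.0, -1.5]
finger_gap: 0.339
grip_force: 79.0
```

```bash
python3 - <<'E'
from h import *
s=telemetry.read_state();print(s["eef_pos"],s["ft_force"],s["finger_gap"])
plan((568.9,.2,153))
b=shot("side","s8.png")
B=cv2.resize(b[150:260,305:415],None,fx=5,fy=5,interpolation=cv2.INTER_CUBIC)
cv2.imwrite("pics/c8.png",B)
E
```

```text
[ 5.69130588e+02 -9.03611892e-02  1.75735478e+02] [-0.39731298  0.95473362 -1.52306556] 0.33863911290033094
tool-frame mm/40: [-0.   -0.01  0.57] y-yaw -83.0
```

View pics/c8.png

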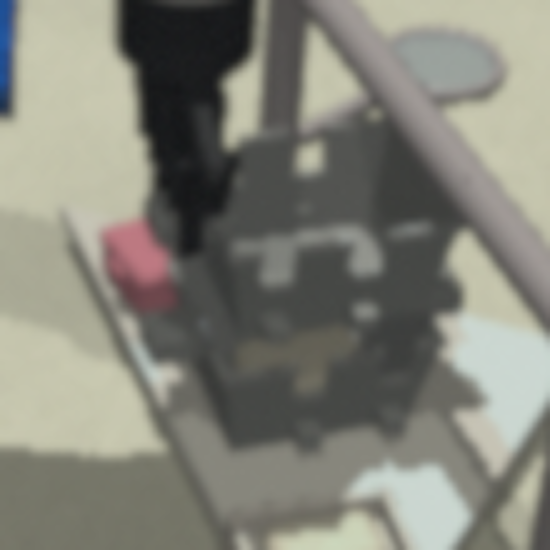

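The side crop shows the upper tote above the lower one and in line with it. That was my 11th picture and the limit was 10, so I'll work from numbers only from here. I'll lower slowly until contact.

Emit:
jog_arm(steps=[[[0,0,0.2,0,0],[0,0,0.15,0,0],[0,0,0.1,0,0],[0,0,0.04,0,0],[0,0,0,0,0]]])

```text
t: 16.15
eef_pos: [569.1, -0.1, 156.1]
tool_rot: [0.0, 0.998, 0.061, -0.0]
ft_force: [-0.2, 0.5, 0.1]
finger_gap: 0.334
grip_force: 79.0
```

Emit:
jog_arm(steps=[[[0,0,0.04,0,0],[0,0,0.03,0,0],[0,0,0,0,0]]])

```text
t: 16.45
eef_pos: [569.2, -0.1, 153.5]
tool_rot: [0.0, 0.998, 0.061, -0.0]
ft_force: [-0.0, 0.8, -1.3]
finger_gap: 0.337
grip_force: 79.0
```

Emit:
jog_arm(steps=[[[0,0,0.03,0,0],[0,0,0.02,0,0],[0,0,0,0,0]]])

```text
t: 16.75
eef_pos: [569.1, -0.1, 152.5]
tool_rot: [-0.0, 0.998, 0.06, 0.0]
ft_force: [-11.7, 1.4, 21.8]
finger_gap: 0.337
grip_force: 82.2
```

Contact came at the expected 62 mm stack height. I'll release and retreat straight up.

Emit:
jog_arm(steps=[[[0,0,-0.02,0,0.36],[0,0,0,0,0.45],[0,0,0,0,0.6],[0,0,0,0,0.8],[0,0,0,0,0.8]]])

```text
t: 17.25
eef_pos: [569.2, -0.1, 152.2]
tool_rot: [0.0, 0.998, 0.061, -0.0]
ft_force: [-0.4, 1.0, -0.1]
finger_gap: 0.805
grip_force: 0.0
```

Emit:
jog_arm(steps=[[[0,0,-0.3,0,0.8],[0,0,-0.6,0,0.8],[0,0,-0.8,0,0.8],[0,0,-0.6,0,0.8],[-0.8,0,-0.4,0,0.8]]])

```text
t: 17.75
eef_pos: [539.5, -3.8, 262.7]
tool_rot: [0.001, 0.998, 0.061, 0.001]
ft_force: [-1.1, 0.6, 1.2]
finger_gap: 0.799
grip_force: 0.0
```

Emit:
jog_arm(steps=[[[-0.9,-1,0,0,0.8],[-0.9,-1,0,0,0.8],[-0.8,-1,0,0,0.8],[0,-1,0,0,0.8],[0,-1,0,0,0.8]]])

```text
t: 18.25
eef_pos: [422.9, 172.0, 261.9]
tool_rot: [-0.001, 0.998, 0.06, 0.0]
ft_force: [1.1, -0.6, 0.6]
finger_gap: 0.802
grip_force: 0.0
```

Emit:
jog_arm(steps=[[[0,-1,0,0,0.8],[0,-1,0,0,0.8],[0,0,0,0,0.8],[0,0,0,0,0.8],[0,0,0,0,0.8]]])

```text
t: 18.75
eef_pos: [414.5, 248.8, 261.1]
tool_rot: [0.0, 0.998, 0.06, 0.0]
ft_force: [0.6, -1.3, -0.2]
finger_gap: 0.803
grip_force: 0.0
```

```bash
python3 - <<'E'
from h import *
np.set_printoptions(precision=1,suppress=True)
s=telemetry.read_state();print(s["eef_pos"],s["ft_force"])
a=shot("top","t9.png");b=shot("side","s9.png")
# expected corners on the top tote vs measured edges: dark/bright profile along predicted lines
g=cv2.GaussianBlur(cv2.cvtColor(a,cv2.COLOR_BGR2GRAY),(0,0),0.7).astype(float)
c,sn=np.cos(.12),np.sin(.12)
P=lambda x,y,z:(648.3+c*x-sn*y,9.8+sn*x+c*y,z)
def edge(name,g,x0,y0,z,dx,dy,r=16):
    t=np.arange(-r,r+.5,1.0); pts=np.array([proj(name,P(x0+dx*k,y0+dy*k,z)) for k in t],np.float32)
    v=cv2.remap(g.astype(np.float32),pts[:,:1],pts[:,1:],cv2.INTER_LINEAR).ravel()
    print((x0,y0,z),[int(q) for q in v[::2]])
for y in(-35,35): edge("top",g,-68,y,162,-1,0)
edge("top",g,-98,0,162,-1,0)
for x in(-84,): edge("top",g,x,15,162,0,1); edge("top",g,x,-15,162,0,-1)
for x in(-40,10): edge("top",g,x,56,162,0,1); edge("top",g,x,-56,162,0,-1)
E
```

```text
[414.5 248.8 261.1] [ 0.6 -1.3 -0.2]
(-68, -35, 162) [106, 105, 103, 103, 114, 125, 131, 102, 82, 77, 102, 121, 131, 132, 148, 163, 172]
(-68, 35, 162) [145, 144, 143, 142, 140, 140, 136, 127, 103, 96, 101, 117, 123, 119, 106, 127, 150]
(-98, 0, 162) [145, 146, 146, 146, 146, 140, 125, 99, 85, 87, 100, 103, 102, 107, 131, 151, 163]
(-84, 15, 162) [145, 146, 147, 147, 147, 147, 140, 131, 122, 129, 140, 151, 157, 160, 163, 165, 164]
(-84, -15, 162) [146, 145, 144, 143, 143, 140, 134, 122, 114, 113, 119, 122, 122, 122, 124, 136, 151]
(-40, 56, 162) [100, 74, 71, 86, 122, 135, 137, 133, 133, 135, 141, 155, 165, 169, 170, 170, 171]
(-40, -56, 162) [71, 80, 101, 116, 122, 115, 119, 126, 128, 127, 129, 136, 149, 160, 171, 172, 172]
(10, 56, 162) [112, 87, 64, 77, 102, 130, 137, 132, 122, 115, 121, 135, 155, 165, 169, 170, 170]
(10, -56, 162) [73, 92, 116, 128, 123, 114, 112, 113, 114, 115, 118, 122, 130, 147, 162, 171, 172]
```

```bash
python3 - <<'E'
from h import *
c,sn=np.cos(.12),np.sin(.12)
P=lambda x,y,z:(648.3+c*x-sn*y,9.8+sn*x+c*y,z)
for f,zt in(("s9.png",162),("s0.png",134)):
  g=cv2.cvtColor(cv2.imread("pics/"+f),cv2.COLOR_BGR2GRAY).astype(np.float32)
  for y,x in((56,-62),(56,0),(56,-50),(0,-97)):
    pts=np.array([proj("side",P(x,y,z)) for z in range(zt-24,zt+25,4)],np.float32)
    print(f,x,y,cv2.remap(g,pts[:,:1],pts[:,1:],cv2.INTER_LINEAR).ravel().astype(int))
E
```

```text
s9.png -62 56 [138 142 141 136 130 135 153 172 178 179 178 178 181]
s9.png 0 56 [ 77  78  78  78  83  93 100  89  80  77  77  78  77]
s9.png -50 56 [108 103  99  98 106 129 158 176 180 179 178 179 180]
s9.png -97 0 [133 131 121 108 100 106 115 126 135 143 154 167 176]
s0.png -62 56 [117 119 119 117 118 128 141 155 167 175 177 178 178]
s0.png 0 56 [ 78  76  75  76  79  89 100  97  84  77  76  76  76]
s0.png -50 56 [ 84  80  78  78  87 111 136 153 166 175 178 178 178]
s0.png -97 0 [ 75  73  74  77  86 100 114 127 138 145 148 149 149]
```

The rim edge stands at z≈162, matching the raised position, and the tote is aligned. I'll hand in.

```bash
python3 -c "
from h import *
print(workorder.job_done())"
```

```text
the job is handed in; nothing more can be done
None
```

The job is handed in and the verdict was not shown: the upper tote is turned end for end on the lower rim (touchdown at the expected 62 mm, looks level and in line) and the arm is clear, but I viewed 11 pictures, one over the limit of 10.

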